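# Set the sensor's stop bracket and clamp it

## Robot

A 6-joint arm with a two-finger parallel gripper is mounted at the origin on the work surface. World frame = base frame: x ahead of the robot, y to its left, z up, the work surface at z = 0. Lengths are in m, angles in rad, forces in N, time in s.
With the tool pointing down it reaches from about 0.25 to 0.775 m from the base axis. Payload 4 kg.
Tool frame: the origin (TCP) lies at the very end of the fingers, on their centre line; the grasp point (between the pads) lies 19 mm behind it; z points along the fingers, y is the line along which they close (so a half turn about z gives the same grasp; the last joint's range is limited). The gripper opens to 94 mm and grips with 3 to 60 N. Pads are 16 mm wide; open, the fingers measure 119 mm over their backs; the gripper's body (75 mm by 177 mm) begins 78 mm behind the grasp point.
Start: joints at [-1.337, 0.087, 1.371, -0, 1.684, -0.103], TCP at [0.182, -0.519, 0.206] pointing down, gripper open.
Joint ranges: [-3.1, 3.1], [-0.76, 2.03], [0.27, 2.55], [-1.08, 4.22], [0.17, 2.65], [-2.57, 2.57]. Speed limits (rad/s): [2.79, 2.79, 3.14, 3.14, 3.14, 3.14].

## Interface

Orientations are given as [roll, pitch, yaw] about the fixed x, y, z axes, in that order (R = Rz(yaw) Ry(pitch) Rx(roll)).
In Python, from rig import r, imaging gives the robot as it stands. The module is installed in compiled form; this text tells all that it offers. Calls block until the motion is done:
- r.move_pose(position, orientation): joint-space move of the TCP to a pose.
- r.movel(position, feed=0.15, ori=None, guard=None): straight line of the TCP; ori=None keeps the orientation; feed is the mean speed in m/s. With guard (N) it stops when the force on the tool has changed by that much, and returns True; else False.
- r.goto_joints(angles): joint-space move.
- r.gripper_open() and r.clamp(force=None): open the fingers fully, or close them until they stop; force is the grip in N (None keeps the last).
- r.hold(seconds).
- r.solve_ik(position, orientation): joint angles nearest the present ones, or None.
- r.observe(): the state.
- imaging.get_image(name): name is "side" or "top"; returns the picture (420x560x3 uint8, red, green, blue); there is no depth.
- imaging.calibration(name): a dict with "mtx" (3x3 intrinsics, pixels), "eye" and "orientation" of the camera in the world. Camera axes: x right, y up, looking along -z (the intrinsics and any distortion apply to the point x, -y, -z); pixel columns grow to the right and rows downward; lengths in m; the calibration is good to about 2 mm. A picture is of the moment at which its call begins. calibration takes no time and is no camera call.
A pose or a line that the arm cannot do raises r.PlanningError and nothing moves.
- r.finish_job(): hands the job in; it is judged then, once.
The state is a dict: "clock": time; "q": joint angles; "dq": joint speeds; "joint_torque": joint torques, N m; "tcp_pos": TCP position; "ee_rot": TCP orientation; "force": force on the tool from outside, world axes, zero at the start; "ft_torque": the same for the moment, N m; "finger_gap": finger opening in m; "finger_force": force on a finger pad.
Only numpy, scipy, OpenCV 4.12 (cv2) and the standard library are available. Lean on these libraries where they do the work, as an engineer would, in place of code of your own. Each camera call takes 0.05 s, during which the arm holds its last target. There are 200 camera calls.

## Task

On the test jig, slide the slotted stop bracket along its slots toward the displacement sensor until its upright face lies between the scribed lines and bears lightly on the spring probe, with about 5 newtons (3 to 8 will do, never over 12; the dark ring on the probe's stem is then half inside the barrel). Then, keeping that setting, swing the clamping lever clockwise until it is firmly tight. Leave the other things on the bench and jig where they are.

Things in the scene. Friction and masses are not known exactly. Their poses are not given: they have to be found in the camera images.
- jig: fixed steel jig plate, 170 x 290 x 16 mm, on the table. Origin: on its underside, at table height; z up, plate top at z = 16 mm. The bracket slides along its +y axis, toward the sensor. In jig x the plate reaches from -85 to 85 mm, in y from -160 to 130 mm.
- mark (a point): the marked position, on the plate's top midway between the two pairs of dark scribed lines (lines at jig y = 10 and 34 mm, this point at jig x = 0, y = 22 mm, z = 16 mm). The bracket's outer face must end between the lines.
- bracket: slotted aluminium angle bracket, axes as the jig's. Origin: on the plate's top, under the middle of the outer (+y) face of its upright wall. Wall 100 mm wide (x), 10 mm thick (y -10 to 0), 60 mm tall. Foot 8 mm thick, y -100 to 0, with two slots along y at x = -30 (clamp stud) and x = 30 mm (plain guide screw, head 16 mm above the plate). Its origin can slide from jig y = -16 to 36 mm
- push_point (a point): on the inner (-y) face of the bracket's wall, 30 mm to +x of its middle and 42 mm above the plate: a free place to push toward the sensor (or pinch the wall from above here). While the clamp is loose the bracket moves along jig y only, against a steady drag of about 9.5 N, and stays where it is left, even against the probe. It starts 12 to 46 mm short of the setting.
- sensor: displacement sensor: fixed grey block 44 x 40 x 60 mm holding a round barrel along jig y, with a spring probe that points to the bracket (-y). Origin: on the plate's top under the block's middle (jig x = 0, y = 78 mm). Probe axis 35 mm above the plate; stem 7 mm across, round tip 12 mm
- probe (a point): fixed point on the probe's axis where the free tip stands on average. The true tip is up to 9 mm nearer or farther along jig y: the barrel is clamped differently each time and that is not measured. Spring: about 1 N at first touch, then 2 N per mm (3 N at 1 mm, 5 N at 2 mm, 8 N at 3.5 mm, 12 N at 5.5 mm). The dark ring on the stem, 4 mm long, is half in the barrel at about 2.2 mm.
- clamp: the fixed stud of the clamping lever, through the bracket's slot. Origin: on the plate's top, on the stud's axis (jig x = -30, y = -45 mm); axes parallel to the jig's. It carries the lever's hub (22 mm across, from 27 to 49 mm above the plate) and a pressing washer under it that comes down on the bracket's foot as the lever is swung.
- lever (a joint): clamping lever's angle, rad: 0 = handle points along jig -y; grows clockwise seen from above; at 1.5 (hard stop) it points along jig -x. Starts loose at 0 to 0.35 and stays where left. The washer touches the foot at about 0.7, then the grip grows about 60 N per rad (tight from 1.2 on, 50 N at the stop). Takes 0.35 N m loose, 0.55 N m near the stop (6 to 10 N across the handle 55 mm out)
- lever_tip (a point): middle of the round end (17 mm) of the lever's handle, 68 mm from the stud's axis and 50 mm above the plate. The handle is a straight black bar 12 mm thick, 46 to 50 mm above the plate (its centre line) from 22 mm out to the end; free space under it down to the foot.
- washer: loose steel washer, 24 mm across, 4 mm thick, lying on the jig plate; origin under its middle. A bystander.
- bolt: loose dark hex bolt, 34 mm tall, standing on its 19 mm head on the jig plate beside the sensor; origin under its middle. A bystander.
- wrench: loose wrench, 170 mm, on the table. A bystander.
- driver: loose screwdriver, 180 mm, on the table. A bystander.
- bottle: loose plastic bottle, 62 mm across, 160 mm tall, origin under its middle. A bystander.
- spare_angle: loose small angle bracket, 60 x 50 x 46 mm, on the table. A bystander.
- screw_tray: grey screw tray, 100 x 140 x 35 mm, on the table. A bystander.

How it is judged:
By the outcome, as a careful person would: the job done as asked, in the order asked, and still so for the second after the job is handed in, with the robot touching nothing.
It also fails if it takes over 64 s, if anything falls off the work surface, if the arm or the gripper's body presses on something with over 40 N, if the wrist force passes 120 N, or if a joint passes its speed limit or range.

## Working session

There is one attempt and no reset: what is moved stays moved. The work goes in short steps, each a Python script; the robot and the scene stay as the last script left them, time stands still between calls to the robot, and variables do not carry over. Pictures are saved under pics/ and viewed, at most 10 in all, crops included, and the job is handed in when it is done.

```bash
mkdir -p pics; python3 - <<'E'
from rig import r, imaging
import cv2
for n in("side","top"):
    im=imaging.get_image(n); cv2.imwrite(f"pics/{n}0.png",cv2.resize(im[:,:,::-1],(800,600),interpolation=cv2.INTER_CUBIC)); cv2.imwrite(f"{n}_raw.png",im[:,:,::-1])
    print(imaging.calibration(n))
print(r.observe())
E
```

```text
{'mtx': array([[391.19164174,   0.        , 281.71177928],
       [  0.        , 391.19164174, 209.08400644],
       [  0.        ,   0.        ,   1.        ]]), 'eye': array([ 0.38583576, -0.77185372,  0.62480163]), 'orientation': array([ 0.97568191, -0.00197258, -0.21496128])}
{'mtx': array([[433.33689185,   0.        , 284.58075183],
       [  0.        , 433.33689185, 210.97499625],
       [  0.        ,   0.        ,   1.        ]]), 'eye': array([0.43540523, 0.01384985, 1.16035774]), 'orientation': array([ 0.10841637,  0.00933216, -1.55725116])}
{'clock': 0.1, 'q': array([-1.33710062e+00,  8.78889383e-02,  1.37209343e+00, -2.53976427e-05,
        1.68362619e+00, -1.03107225e-01]), 'dq': array([-0.00183528, -0.00087507, -0.00385171, -0.00062204, -0.00033238,
       -0.0001633 ]), 'joint_torque': array([ 2.21602546e-03, -3.41252410e+01, -3.03300011e+01,  7.19713443e-02,
        3.04462470e-02, -1.00813832e-04]), 'tcp_pos': array([ 0.18162561, -0.51861258,  0.20442187]), 'ee_rot': array([-3.13958485e+00, -1.82378875e-04,  3.36799919e-01]), 'force': array([-0.75090912, -0.27804013, -0.1683779 ]), 'ft_torque': array([ 0.00368031, -0.01729786, -0.03055928]), 'finger_force': 0.0, 'finger_gap': 0.09398046057183093}
```

View pics/side0.png

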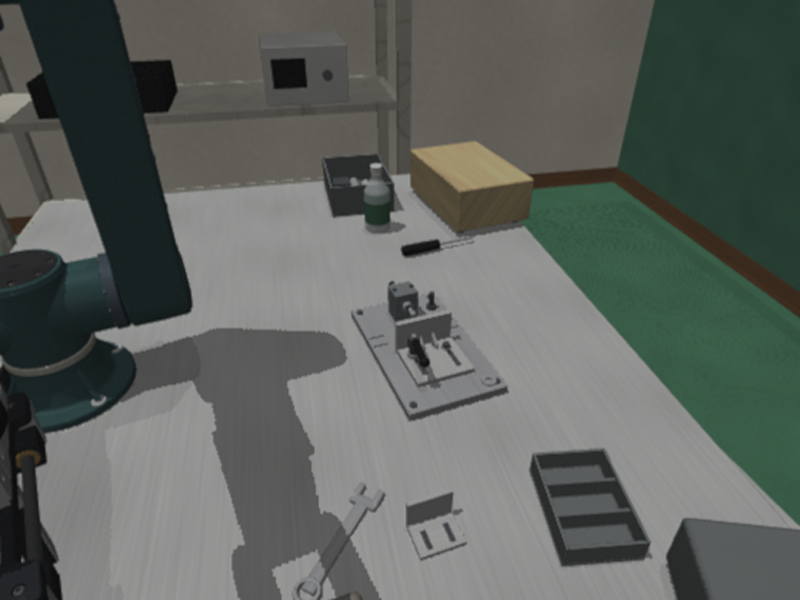

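View pics/top0.png

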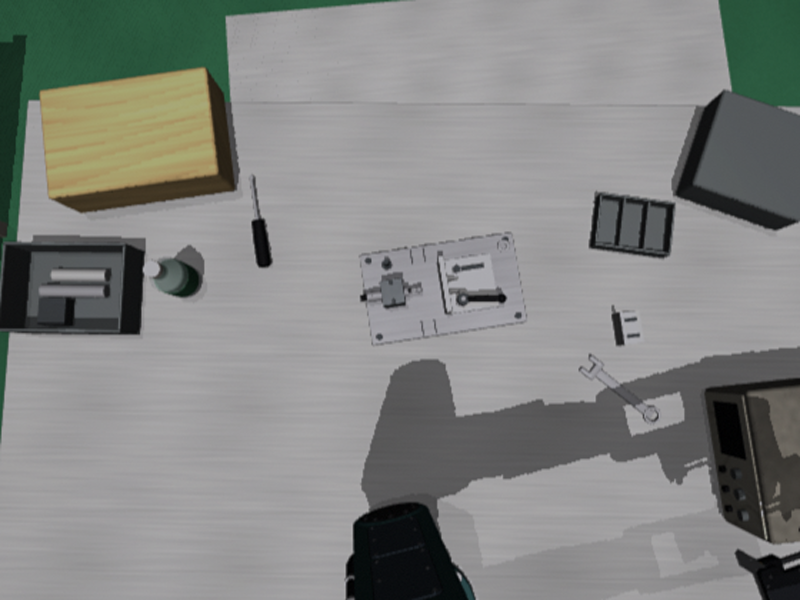

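```bash
python3 - <<'E'
import cv2
a=cv2.imread("top_raw.png")[155:250,245:375]; cv2.imwrite("pics/topc.png",cv2.resize(a,None,fx=6,fy=6,interpolation=cv2.INTER_CUBIC))
a=cv2.imread("side_raw.png")[190:295,240:360]; cv2.imwrite("pics/sidec.png",cv2.resize(a,None,fx=5.5,fy=5.5,interpolation=cv2.INTER_CUBIC))
E
```

```text
(no output)
```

View pics/topc.png

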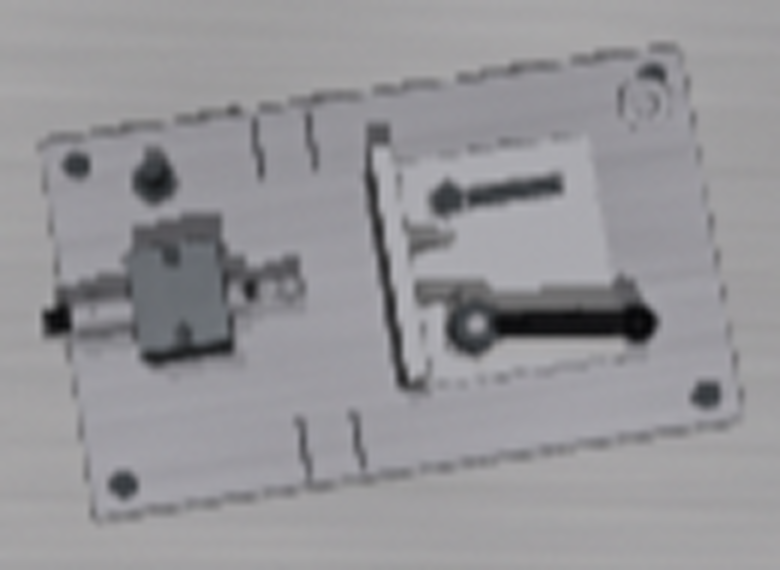

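View pics/sidec.png

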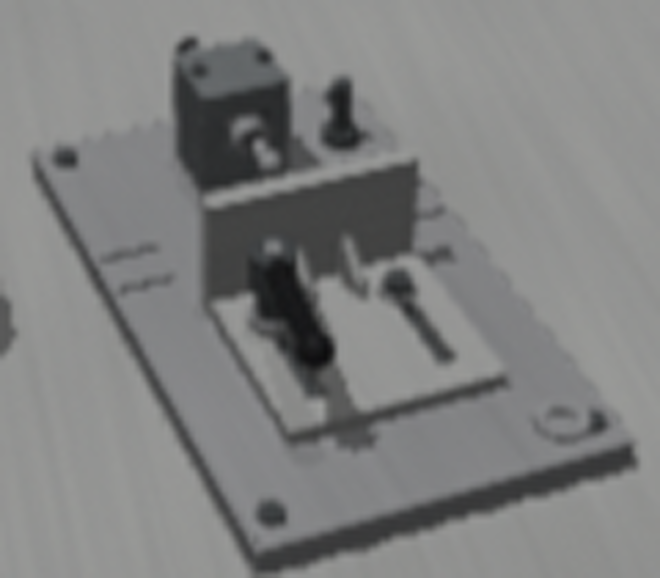

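The close-ups show the jig with +y to the left, the sensor at the left, the bracket's wall at crop column ~390, and the hub and handle tip at (475,325) and (637,322). Plate corners are at (40,140), (678,45), (742,420) and (97,520). In the side crop, corners are at (35,160), (255,548) and (635,445).

```bash
cat > h.py <<'E'
import numpy as np
from scipy.spatial.transform import Rotation as Ro
from rig import r, imaging
def ray(cam,uv):
    c=imaging.calibration(cam); k=c["mtx"]; R=Ro.from_euler("xyz",c["orientation"]).as_matrix()
    d=np.array([(uv[0]-k[0,2])/k[0,0],-(uv[1]-k[1,2])/k[1,1],-1]); return c["eye"],R@d
def onz(cam,uv,z):
    e,d=ray(cam,uv); return (e+d*(z-e[2])/d[2])[:2]
T=lambda p:((p[0]+.5)/6-.5+245,(p[1]+.5)/6-.5+155)
S=lambda p:((p[0]+.5)/5.5-.5+240,(p[1]+.5)/5.5-.5+190)
def fit(J,W):
    J=np.array(J);W=np.array(W);a=J-J.mean(0);b=W-W.mean(0)
    yaw=np.arctan2((a[:,0]*b[:,1]-a[:,1]*b[:,0]).sum(),(a*b).sum())
    c,s=np.cos(yaw),np.sin(yaw);R=np.array([[c,-s],[s,c]]);t=W.mean(0)-R@J.mean(0)
    return yaw,R,t,W-(J@R.T+t)
E
python3 - <<'E'
from h import *
np.set_printoptions(precision=4,suppress=True)
tc=[((85,130),(40,140)),((85,-160),(680,43)),((-85,-160),(744,422)),((-85,130),(97,520))]
sc=[((-85,130),(35,158)),((-85,-160),(255,550)),((85,-160),(637,445))]
J=[np.array(j)/1e3 for j,_ in tc];W=[onz("top",T(p),.016) for _,p in tc]
J2=[np.array(j)/1e3 for j,_ in sc];W2=[onz("side",S(p),.016) for _,p in sc]
for a,b in((J,W),(J2,W2),(J+J2,W+W2)):
    yaw,R,t,e=fit(a,b);print(yaw,t,e*1e3)
inv=lambda w:(R.T@(w-t))*1e3
print("hub",inv(onz("top",T((475,325)),.065)),"tip",inv(onz("top",T((640,323)),.066)))
print("sens",inv(onz("top",T((181,287)),.076)))
print("walltop outer edge",inv(onz("top",T((378,145)),.076)),inv(onz("top",T((406,383)),.076)))
print("side walltop",inv(onz("side",S((205,208)),.076)),inv(onz("side",S((417,160)),.076)))
print("tip probe",inv(onz("top",T((297,288)),.051)),"ring",inv(onz("top",T((250,288)),.051)))
E
```

```text
0.1639538454726671 [ 0.5844 -0.0253] [[ 0.8078 -0.0562]
 [ 0.886   0.368 ]
 [-1.0945  0.7805]
 [-0.5993 -1.0923]]
0.16504915156973346 [ 0.5798 -0.0264] [[ 1.0947 -4.4133]
 [ 0.2272  4.0201]
 [-1.3219  0.3932]]
0.16245641177362674 [ 0.5825 -0.0258] [[ 2.4786  0.5057]
 [ 2.9852  1.0006]
 [ 1.0461  1.1618]
 [ 1.1128 -0.7815]
 [-1.9168 -5.2688]
 [-2.0424  3.2871]
 [-3.6634  0.0951]]
hub [-28.5642 -43.9899] tip [ -38.2455 -112.9941]
sens [ 4.6696 76.6921]
walltop outer edge [ 52.0791 -14.5054] [-49.4839 -10.5262]
side walltop [-53.7456 -18.2195] [ 45.5271 -19.4747]
tip probe [ 0.0851 27.7385] ring [ 3.1076 47.7227]
```

```bash
cat >> h.py <<'E'
yj=.1635; Rj=np.array([[np.cos(yj),-np.sin(yj)],[np.sin(yj),np.cos(yj)]]); tj=np.array([.5835,-.0255])
def w(x,y,z): return np.r_[Rj@[x/1e3,y/1e3]+tj,.016+z/1e3]   # jig mm, z above plate
def jig(p): return np.r_[Rj.T@(np.array(p[:2])-tj),p[2]-.016]*1e3
def fj():
    f=np.mean([(r.hold(.01),r.observe()["force"])[1] for _ in range(5)],0); return np.r_[Rj.T@f[:2],f[2]]
def down(yaw): # pick the half turn the arm can do
    return [np.pi,0,yaw]
np.set_printoptions(precision=3,suppress=True)
E
python3 - <<'E'
from h import *
for y in (yj+np.pi/2,yj-np.pi/2): print(y,r.solve_ik(w(30,-55,120),down(y)))
for th in (0,.7,1.5):
    ph=yj-np.pi/2-th   # lever direction
    for y in (ph+np.pi/2,ph-np.pi/2): 
        print(th,y,r.solve_ik(w(-30+55*np.cos(ph-yj),-45+55*np.sin(ph-yj),35),down(y)))
E
```

```text
1.7342963267948965 [-0.21   0.279  1.286  0.     1.577 -0.374]
-1.4072963267948966 None
0 0.16349999999999998 [-0.32   0.242  1.506 -0.     1.394  1.088]
0 -2.978092653589793 [-0.32   0.242  1.506  0.     1.394 -2.054]
0.7 -0.5365000000000002 [-0.329  0.162  1.6   -0.     1.379  1.779]
0.7 -3.6780926535897933 [-0.329  0.162  1.6    0.     1.379 -1.363]
1.5 -1.3365 None
1.5 -4.478092653589793 [-0.281  0.094  1.676  0.     1.371 -0.515]
```

```bash
python3 - <<'E'
from h import *
r.clamp(10)
o=down(yj+np.pi/2)
r.move_pose(w(30,-55,130),o)
print(r.observe()["clock"],fj())
r.movel(w(30,-55,34),.12,guard=8); print(r.observe()["clock"],fj(),jig(r.observe()["tcp_pos"]))
print(r.movel(w(30,-20,34),.03,guard=4)); s=r.observe(); print(s["clock"],fj(),jig(s["tcp_pos"]),s["finger_gap"])
E
```

```text
3.7583 [-0.335  0.07  -0.009]
4.75 [-0.449  0.296  0.116] [ 30.851 -55.341  35.365]
True
5.65 [ 0.521 -1.087  0.599] [ 29.686 -28.442  33.481] 0.00034427273737268154
```

```bash
python3 - <<'E'
from h import *
y=-28.5
for i in range(8):
    y+=2; r.movel(w(30,y,34),.02); a=Rj.T@r.observe()["force"][:2]; f=fj(); s=r.observe(); print(s["clock"],y,jig(s["tcp_pos"]),a,f)
E
```

```text
6.0083 -26.5 [ 29.42  -28.412  33.242] [-0.346 -5.097] [-0.098 -5.122 -1.578]
6.3 -24.5 [ 29.402 -27.625  33.254] [ 0.699 -7.05 ] [-0.274 -7.906 -2.269]
6.5917 -22.5 [ 29.41  -26.065  33.262] [-0.146 -7.883] [-0.008 -8.237 -2.349]
6.8833 -20.5 [ 29.393 -24.195  33.256] [-0.009 -8.247] [-0.028 -8.733 -2.232]
7.175 -18.5 [ 29.396 -22.211  33.279] [ 0.04  -9.109] [-0.119 -9.069 -1.985]
7.4667 -16.5 [ 29.4   -20.238  33.261] [-0.513 -8.465] [ 0.022 -8.479 -2.036]
7.7583 -14.5 [ 29.358 -18.237  33.224] [-0.815 -8.661] [-0.204 -9.284 -2.799]
8.05 -12.5 [ 29.385 -16.204  33.25 ] [ -0.086 -10.04 ] [-0.125 -8.813 -1.991]
```

```bash
python3 - <<'E'
from h import *
import cv2
y=-12.5
while y<20:
    y+=1.5 if y<0 else 1; r.movel(w(30,y,34),.02); f=(fj()+fj())/2; s=r.observe(); print("%.2f %.1f"%(s["clock"],y),jig(s["tcp_pos"])[1],f)
    if f[1]<-12.3: break
im=imaging.get_image("top"); cv2.imwrite("top1.png",im[:,:,::-1]); cv2.imwrite("pics/top1c.png",cv2.resize(im[155:250,245:375,::-1],None,fx=6,fy=6,interpolation=cv2.INTER_CUBIC))
E
```

```text
8.38 -11.0 -14.78948444113656 [-0.129 -9.016 -2.093]
8.72 -9.5 -13.307713445414155 [ 0.101 -8.796 -2.263]
9.05 -8.0 -11.777268541322158 [-0.006 -9.155 -2.469]
9.38 -6.5 -10.323404310251767 [ 0.081 -8.85  -2.303]
9.72 -5.0 -8.813220211260367 [ 0.189 -8.913 -1.951]
10.05 -3.5 -7.306643933416034 [ 0.131 -9.028 -2.153]
10.38 -2.0 -5.808776692166947 [ 0.083 -8.705 -2.343]
10.72 -0.5 -4.319750793883464 [ 0.32  -9.191 -2.201]
11.05 1.0 -2.8407710654219533 [ 0.2   -8.718 -2.115]
11.38 2.0 -1.8699768983582057 [-0.23  -9.361 -2.074]
11.72 3.0 -0.8889020698812692 [ 0.11  -9.013 -2.294]
12.05 4.0 0.09902280893462484 [ 0.053 -9.123 -1.73 ]
12.38 5.0 1.0718921678530957 [-0.155 -9.023 -2.211]
12.72 6.0 2.102502506187866 [-0.241 -9.25  -2.256]
13.05 7.0 3.0973160625199574 [ 0.121 -9.097 -1.953]
13.38 8.0 4.083206582986959 [ 0.045 -8.979 -2.042]
13.72 9.0 5.112755789222919 [ 0.042 -8.927 -2.584]
14.05 10.0 6.077028562211831 [ 0.027 -9.157 -2.157]
14.38 11.0 6.988711803822567 [-0.012 -9.476 -2.265]
14.72 12.0 7.506353287697845 [ -0.058 -10.473  -2.345]
15.05 13.0 8.058661542036798 [ -0.373 -11.381  -2.46 ]
15.38 14.0 8.581883636845989 [ -0.264 -12.516  -2.567]
```

View pics/top1c.png

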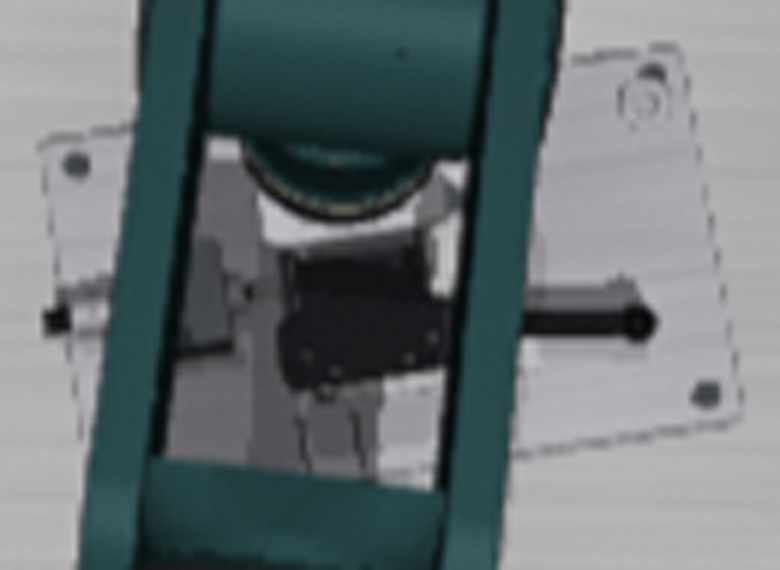

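The arm hides the probe in this view (the ring is around (245,290)). Force shows touch at TCP y≈7, and the probe force is now about 3.5 N. I'll go slightly further, back off and look.

```bash
python3 - <<'E'
from h import *
import cv2
for y in (14.7,15.4,16):
    r.movel(w(30,y,34),.02); f=(fj()+fj()+fj())/3; s=r.observe(); print("%.2f %.1f"%(s["clock"],y),jig(s["tcp_pos"])[1],f)
    if f[1]<-13.8: break
r.movel(w(30,-15,34),.08); r.movel(w(30,-30,130),.15)
# on to a place beside the lever, +x side, high
th=.14; ph=-np.pi/2-th; o=down(yj+ph-np.pi/2+0)
c=np.array([-30,-45])+55*np.array([np.cos(ph),np.sin(ph)])+26*np.array([-np.sin(ph),np.cos(ph)])*1
print(c)
r.move_pose(w(10,-125,130),o)
print(r.observe()["clock"])
im=imaging.get_image("top"); cv2.imwrite("top2.png",im[:,:,::-1]); a=cv2.resize(im[155:250,245:375,::-1],None,fx=6,fy=6,interpolation=cv2.INTER_CUBIC)
cv2.imwrite("pics/top2c.png",a)
im=imaging.get_image("side"); cv2.imwrite("side2.png",im[:,:,::-1]); cv2.imwrite("pics/side2c.png",cv2.resize(im[190:295,240:360,::-1],None,fx=5.5,fy=5.5,interpolation=cv2.INTER_CUBIC))
E
```

```text
15.81 14.7 8.870820299451445 [ -0.09  -13.091  -2.709]
16.18 15.4 9.221585035175016 [ -0.142 -13.743  -2.805]
16.56 16.0 9.502693752857748 [ -0.061 -14.345  -2.937]
[ -11.929 -103.09 ]
19.3
```

View pics/top2c.png

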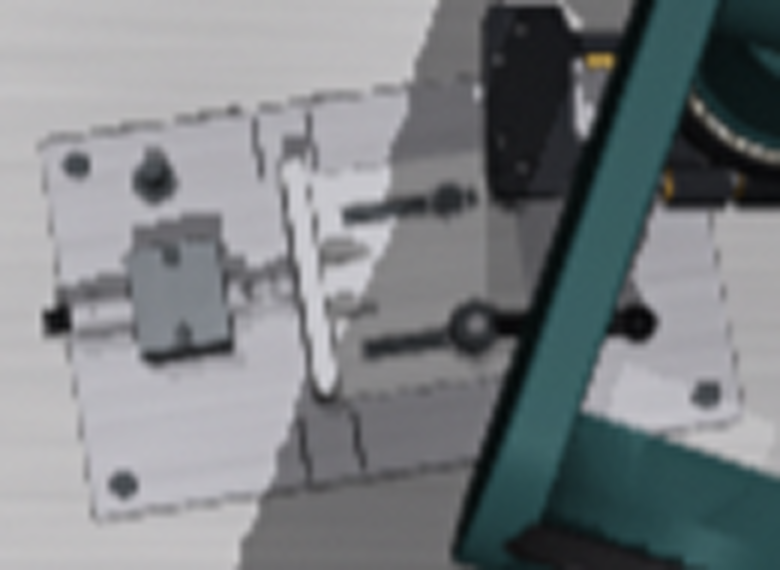

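The wall is now between the lines at crop column ~305, touching the probe at about (270,275), with roughly 5.2 N by the force difference. Next is the lever.

```bash
cat >> h.py <<'E'
def lp(th,off,z=32,rad=55):
    u=np.array([-np.sin(th),-np.cos(th)]); t=np.array([-np.cos(th),np.sin(th)])
    return w(*(np.array([-30,-45])+rad*u+off*t),z)
def lo(th): return down(yj-np.pi-th)
def ft(th):
    f=fj(); return f[:2]@np.array([-np.cos(th),np.sin(th)]),f
E
python3 - <<'E'
from h import *
th=.14
r.move_pose(lp(th,-28,120),lo(th)); r.movel(lp(th,-28),.12,guard=6); print(jig(r.observe()["tcp_pos"]),fj())
print(r.movel(lp(th,-5),.03,guard=2.5)); s=r.observe(); p=jig(s["tcp_pos"]); print(p,ft(th),s["clock"])
t=np.array([-np.cos(th),np.sin(th)]); off=(p[:2]-[-30,-45])@t; print("off",off)
E
```

```text
[  -9.107 -103.891   33.052] [ 0.039 -0.185  0.116]
True
[ -23.946 -101.428   31.979] (np.float64(-0.9842878159491392), array([ 0.967, -0.191,  0.646])) 21.1083
off -13.868732863336469
```

Contact came at an offset of −13.9 mm, as expected (8 + 6). Now the swing.

```bash
python3 - <<'E'
from h import *
th=.14
while th<1.75:
    th+=.12 if th<1.2 else .04
    r.movel(lp(min(th,1.5),-14+55*max(0,th-1.5)),.04,ori=lo(min(th,1.5))); f,v=ft(min(th,1.5)); s=r.observe(); p=jig(s["tcp_pos"])
    # lever angle from contact: finger centre is 14 mm behind the bar
    d=p[:2]-[-30,-45]; a=np.arctan2(-d[0],-d[1])+np.arcsin(14/np.hypot(*d))
    print("%.2f th %.2f lever %.3f f %.2f"%(s["clock"],th,a,f),v,np.linalg.norm(s["force"]))
    if f<-17: break
E
```

```text
21.51 th 0.26 lever 0.245 f -4.40 [ 4.281 -1.031 -1.528] 4.5065347785577075
21.87 th 0.38 lever 0.375 f -4.30 [ 3.645 -2.461 -1.916] 5.463037583345979
22.23 th 0.50 lever 0.499 f -3.87 [ 2.325 -3.81  -1.724] 4.4712278690394625
22.58 th 0.62 lever 0.620 f -3.56 [ 1.534 -3.986 -0.892] 4.718213608971495
22.94 th 0.74 lever 0.738 f -4.79 [ 1.701 -5.236 -0.984] 5.163212340859158
23.30 th 0.86 lever 0.851 f -5.11 [ 0.93  -5.939 -1.331] 5.981416290209883
23.66 th 0.98 lever 0.962 f -6.19 [ 1.102 -6.709 -1.907] 6.779513750057509
24.02 th 1.10 lever 1.073 f -7.44 [ 0.357 -8.167 -2.135] 8.27624828312232
24.38 th 1.22 lever 1.184 f -8.80 [-0.293 -9.475 -1.567] 9.603211335711594
24.67 th 1.26 lever 1.215 f -9.41 [ -0.572 -10.068  -2.297] 10.171558882056493
24.96 th 1.30 lever 1.251 f -9.99 [ -0.577 -10.533  -1.689] 10.857053597278501
25.25 th 1.34 lever 1.287 f -10.28 [ -0.968 -10.79   -1.57 ] 10.94264477262385
25.54 th 1.38 lever 1.324 f -11.18 [ -1.455 -11.671  -1.867] 11.126322756404594
25.83 th 1.42 lever 1.361 f -11.16 [ -1.641 -11.539  -1.471] 12.067719124970075
26.12 th 1.46 lever 1.397 f -11.93 [ -2.496 -12.28   -1.605] 13.25661988174497
26.42 th 1.50 lever 1.434 f -12.23 [ -2.964 -12.47   -0.578] 13.027983318291009
26.71 th 1.54 lever 1.470 f -11.98 [ -3.961 -12.288  -0.468] 12.678462080674018
27.00 th 1.58 lever 1.486 f -15.08 [ -3.906 -15.393  -1.826] 16.112951379378767
27.29 th 1.62 lever 1.488 f -19.63 [ -3.466 -19.925  -3.016] 19.844590538191227
```

The lever is at its hard stop. I'll withdraw and check with a picture.

```bash
python3 - <<'E'
from h import *
import cv2
r.movel(lp(1.5,-32),.06); r.movel(lp(1.5,-32,130),.15)
r.goto_joints([-1.337,.087,1.371,0,1.684,-.103]); print(r.observe()["clock"])
a=imaging.get_image("top")[155:250,245:375,::-1]; cv2.imwrite("pics/top3.png",cv2.resize(a,None,fx=6,fy=6,interpolation=cv2.INTER_CUBIC))
a=imaging.get_image("side")[190:295,240:360,::-1]; cv2.imwrite("pics/side3.png",cv2.resize(a,None,fx=5.5,fy=5.5,interpolation=cv2.INTER_CUBIC))
E
```

```text
30.55
```

View pics/top3.png

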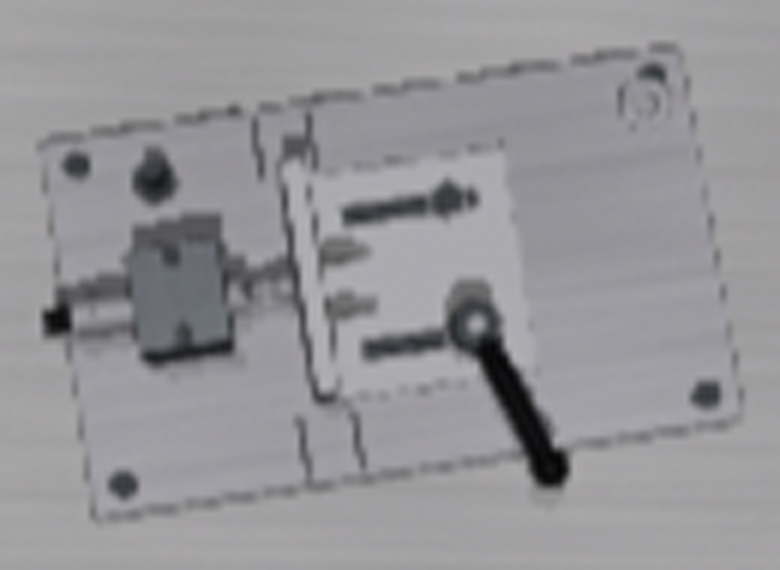

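View pics/side3.png

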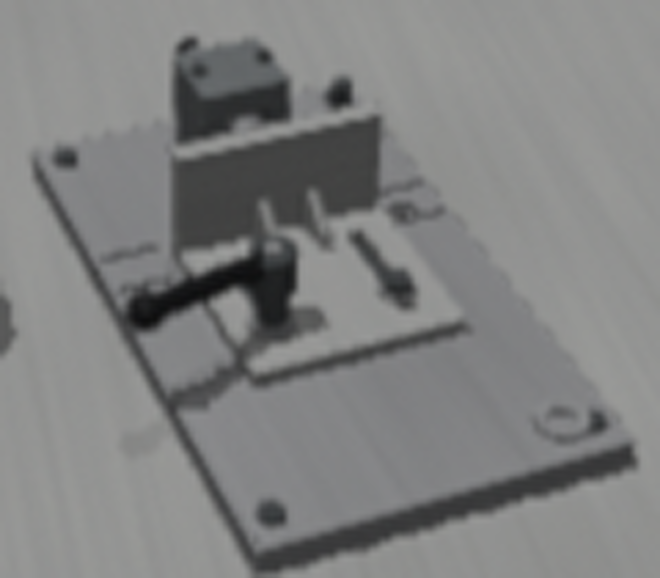

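The wall still sits between the lines and on the probe, but the handle (hub (473,322), tip (550,468)) looks short of 1.5. I'll measure it.

```bash
python3 - <<'E'
from h import *
h,t=onz("top",T((473,322)),.065),onz("top",T((550,468)),.066)
d=Rj.T@(t-h)*1e3; print("hub",jig(np.r_[h,.06]),"d",d,"angle",np.arctan2(-d[0],-d[1]))
h,t=onz("side",S((275,248)),.065),onz("side",S((145,305)),.066)
d=Rj.T@(t-h)*1e3; print("side d",d,np.arctan2(-d[0],-d[1]))
for n,(a,b) in {"outer edge":((286,165),(316,395)),}.items(): print(n,jig(np.r_[onz("top",T(a),.076),0]),jig(np.r_[onz("top",T(b),.076),0]))
E
```

```text
hub [-28.258 -43.431  44.   ] d [-66.008 -22.071] angle 1.2481103193043976
side d [-64.388 -16.623] 1.3181461054436123
outer edge [ 48.43   25.074 -16.   ] [-49.858  27.419 -16.   ]
```

The handle is at about 1.25–1.3, which is marginal, so it moved back after the push. I'll touch it again, see where it stands and push it to the stop.

```bash
python3 - <<'E'
from h import *
def ang():
    p=jig(r.observe()["tcp_pos"]); d=p[:2]-[-30,-45]; return np.arctan2(-d[0],-d[1])+np.arcsin(14/np.hypot(*d))
th=1.27
r.move_pose(lp(th,-28,120),lo(th)); r.movel(lp(th,-28),.15,guard=6)
print(r.movel(lp(th,0),.04,guard=2.5),"contact angle",ang(),jig(r.observe()["tcp_pos"]),r.observe()["clock"])
th=ang()
while th<1.9:
    th+=.05; e=min(th,1.5)
    r.movel(lp(e,-14+55*max(0,th-1.5)),.04,ori=lo(e)); f,v=ft(e); s=r.observe()
    print("%.2f th %.2f lever %.3f f %.2f"%(s["clock"],th,ang(),f),v)
    if f<-24: break
p=s["tcp_pos"]
# slow release, watching where contact is lost
for k in range(8):
    th-=.04; e=min(th,1.5); r.movel(lp(e,-14+55*max(0,th-1.5)),.04,ori=lo(e)); f,v=ft(e); print("rel lever %.3f f %.2f"%(ang(),f))
    if f>-.6: break
print(r.observe()["clock"])
E
```

```text
True contact angle 1.2556375073672923 [-77.903 -75.343  32.642] 33.7417
34.03 th 1.31 lever 1.258 f -6.42 [ 2.074 -6.09  -0.51 ]
34.33 th 1.36 lever 1.284 f -8.92 [ 2.191 -8.652 -1.323]
34.62 th 1.41 lever 1.325 f -10.49 [  2.212 -10.261  -1.346]
34.91 th 1.46 lever 1.370 f -11.19 [  1.661 -11.077  -1.52 ]
35.20 th 1.51 lever 1.416 f -11.65 [  1.085 -11.604  -0.963]
35.49 th 1.56 lever 1.461 f -12.45 [  0.195 -12.467  -1.048]
35.78 th 1.61 lever 1.498 f -14.02 [ -0.52  -14.096  -0.88 ]
36.08 th 1.66 lever 1.503 f -19.36 [  0.033 -19.41   -2.918]
36.37 th 1.71 lever 1.507 f -25.20 [ -0.188 -25.281  -4.776]
rel lever 1.504 f -19.89
rel lever 1.500 f -15.92
rel lever 1.496 f -11.60
rel lever 1.491 f -7.11
rel lever 1.481 f -5.22
rel lever 1.461 f -3.49
rel lever 1.430 f -2.49
rel lever 1.391 f -1.40
38.7
```

```bash
cat > m.py <<'E'
from h import *
import cv2
def lever():
    im=imaging.get_image("top"); g=im.max(2)[155:250,245:375]
    n,l,st,c=cv2.connectedComponentsWithStats((g<45).astype(np.uint8))
    for i in range(1,n):
        if 80<c[i][0] and 40<c[i][1] and st[i][4]>20:
            ys,xs=np.where(l==i); P=np.array([onz("top",(x+245,y+155),.068) for x,y in zip(xs,ys)])
            P=(P-tj)@Rj*1e3; m=P.mean(0); d=np.linalg.svd(P-m)[2][0]; d*=np.sign(d@(m-[-30,-45]))
            print("clock %.2f"%r.observe()["clock"],"n",st[i][4],"centroid",m,"axis angle",np.arctan2(-d[0],-d[1]),"far",(P-[-30,-45])[np.argmax(np.hypot(*(P-[-30,-45]).T))])
    return im
E
python3 - <<'E'
from m import *
p=r.observe(); 
e=1.39; r.movel(lp(e,-32),.06,ori=lo(e)); r.movel(lp(e,-32,130),.15)
r.goto_joints([-1.337,.087,1.371,0,1.684,-.103]); lever(); r.hold(2); im=lever()
E
```

```text
clock 41.90 n 109 centroid [-69.803 -57.224] axis angle 1.257197781478219 far [-70.639 -21.145]
clock 43.95 n 109 centroid [-69.803 -57.224] axis angle 1.257197781478219 far [-70.639 -21.145]
```

```bash
python3 - <<'E'
from m import *
b=imaging.get_image("top")
a=cv2.imread("top2.png")
A=a[183:197,286:300].max(2).astype(np.float32);B=b[183:197,286:300].max(2).astype(np.float32)
print("shift px",cv2.phaseCorrelate(A,B), "diff",np.abs(A-B).mean(), np.abs(A-B).max())
o=cv2.imread("top_raw.png"); print("static check",np.abs(o[190:215,262:280].astype(int)-b[190:215,262:280,::-1]).max())
z=np.hstack([cv2.resize(i[193:209,276:301],None,fx=15,fy=15,interpolation=cv2.INTER_CUBIC) for i in(o,b[:,:,::-1])]); cv2.imwrite("pics/probe.png",z)
E
```

```text
shift px ((0.5416804971791027, 0.5123889811684883), 0.9997103194395701) diff 26.770409 31.0
static check 3
```

View pics/probe.png

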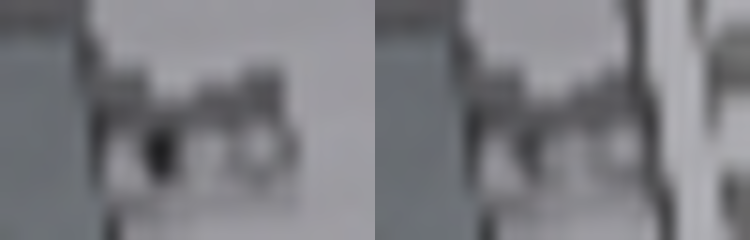

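The ring, fully dark before (left, (160,150)), is now about half hidden (right, (525,150)). The before/after difference at the wall is a uniform brightness change, so the bracket did not move during clamping.

```bash
python3 -c "
from rig import r
print(r.finish_job(), r.observe()['clock'])"
```

```text
the job is handed in; nothing more can be done
the job is handed in; nothing more can be done
```

Handed in at about 44 s of the 64 s: the bracket's face is between the lines with the probe at about 5 N (estimated from push force, ring about half in), and the lever was pushed to its stop twice but sprang back each time to about 1.26 rad, just above the 1.2 tight threshold.

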